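# Level the settling rack and prove it with the spirit level

## Robot

A 7-joint arm with a two-finger parallel gripper is mounted at the origin on a cart in front of the work surface, level with it; the furniture and walls round the work are solid. World frame = base frame: x ahead of the robot, y to its left, z up, the work surface at z = 0. Lengths are in m, angles in rad, forces in N, time in s.
With the tool pointing down it reaches from about 0.425 to 0.95 m from the base axis. Payload 4.7 kg.
Tool frame: the origin (TCP) lies midway between the tips of the shut fingers; the grasp point (between the pads) lies 19 mm behind it; z points along the fingers, y is the line along which they close (so a half turn about z gives the same grasp; the last joint's range is limited). The gripper opens to 85 mm and grips with 20 to 120 N. Pads are 22 mm wide; open, the fingers measure 114 mm over their backs; the gripper's body (76 mm by 85 mm) begins 54 mm behind the grasp point. The pads swing forward as they close: fully open they stand 13 mm farther back than shut.
Start: joints at [1.265, 0.469, -0.049, 1.532, 0.024, 1.141, -0.082], TCP at [0.185, -0.649, 0.231] pointing down, gripper open.
Joint ranges: [-2.59, 2.59], [-0.33, 1.99], [-1.39, 1.29], [0.1, 2.45], [-1.04, 4.18], [0.21, 1.99], [-2.66, 2.66]. Speed limits (rad/s): [2.57, 2.57, 3.14, 3.14, 3.14, 3.14, 3.14].

## Interface

Orientations are given as a rotation vector (axis times angle).
In Python, from rig import ctrl, optics, workorder gives the robot as it stands.
- The arm moves only by the shell command python3 -m crank 'ROWS' [OPENING] [FORCE]. ROWS is JSON, a list of rows, each a list of 6 numbers: the shift along the tool's x, y, z in m, then the turn, a rotation vector about the tool's x, y, z in rad. A call has 1 to 12 rows; each row is the pose to reach, as a shift and turn from the pose commanded when the call began, along the tool's axes at that moment; what a row does not reach only later rows make up. A row lasts 1/8 s, in which the tool goes at most 62.5 mm and 10.7 degrees, less where a joint would pass 70% of its speed; a pose out of reach is approached as far as the arm can. A call with a gripper value outside its range is refused whole. OPENING is the finger opening in m, from 0 to 0.0854, set as the call begins (- or left out, the last holds). The fingers move at their own pace and stop on an object; FORCE is the grip in N (left out, the last holds). Time passes only in rows, so rows that repeat a pose let the fingers close. It gives the time, the measured TCP pose, the force, the opening and the grip force at its end, in the units of the state.
- ctrl.get_state(): the state, without advancing time (a new reading comes with each control period).
- optics.capture(name): name is "side" or "top"; returns a dict with "color" (384x512x3 uint8, blue, green, red), "K" (3x3 intrinsics, pixels), "R" (3x3) and "t" (3): a world point X has camera coordinates R X + t. Camera axes: x right, y down, z forward; pixel columns grow to the right and rows downward; lengths in m; the calibration is good to about 2 mm. A picture is of the moment at which its call begins. There is no depth.
- workorder.job_done(): hands the job in; it is judged then, once.
The state is a dict: "clock": time; "joint_pos": joint angles; "qvel": joint speeds; "joint_torque": joint torques, N m; "tcp_pos": TCP position; "tool_rot": TCP orientation; "contact_force": force on the tool from outside, world axes, zero at the start; "ft_torque": the same for the moment, N m; "gripper_width": finger opening in m; "gripper_force": force on a finger pad.
Only numpy, scipy, OpenCV 4.12 (cv2) and the standard library are available. Lean on these libraries where they do the work, as an engineer would, in place of code of your own. Each camera call takes 0.05 s, during which the arm holds its last target. There are 200 camera calls.

## Task

First fill the settling rack: move the capped tube that stands alone in the grey holder into the empty middle place of the white rack, seated fully down and let go. Then, with that load on, level the rack by turning the black knob of its levelling foot, so that a spirit level on its round top bar shows the bubble between the two lines. Finish while holding the spirit level in the gripper, its V-groove sole seated along the middle of the top bar and pressed down firmly but not hard, with the bubble between the lines; do not let go of it, and leave the timer where it is.

Things in the scene. Friction and masses are not known exactly. Their poses are not given: they have to be found in the camera images.
- stand: The rack's feet on the bench, fixed: two rubber feet on which the rack pivots (65 mm to the left of the origin) and the levelling screw (145 mm to the right). Origin on the bench under the rack; z up, y along the rack to its left end, x to the rear. To the left of the work, in the middle of the bench, stands a fixed instrument frame up to 410 mm tall: pass above it.
- rack: White rack, 190 mm (y, to its left) x 110 mm (x, to the rear), with a tongue at its right end for the knob. Base plate top 26 mm over the bench, front plate (top 80 mm) with three tube holes 50 mm apart; a loose capped tube stands in each outer one. It only tilts about its x, by the knob: level when z is upright. Right end starts 0.8 to 2.4 degrees low. Origin: on the pivot.
- hole_mouth (a point): Centre of the empty middle hole (18.8 mm wide, through a 6 mm plate), at the plate's top; moves with the rack.
- hole_floor (a point): Where the tip of a seated tube stands: bottom of the 10 mm wide dimple in the base plate straight under that hole, 59 mm below the mouth along the rack's z.
- bar_mid (a point): Middle of the round steel top bar, on its axis; axes as the rack's. Bar 12 mm thick, 171 mm long along the rack's y, on two posts 145 mm apart that end under it; 60 mm behind the row of tubes, 108 mm over the bench (tube caps reach 135 mm).
- bar_end_left (a point): Left end of the bar (85.5 mm along the rack's +y from bar_mid), on its axis.
- bar_end_right (a point): Right end of the bar, towards the knob, on its axis. The height difference of the two ends over 171 mm gives the tilt.
- foot_grip (a point): Middle of the round black knob (34 mm wide, 29 mm tall, 51 to 80 mm over the bench; rack boss below it to 38 mm), on its upright axis. It turns in place, 0.04 N m stiff, and stays. A full turn clockwise from above raises the rack's right end 12 mm, 210 mm from the pivot: 0.0091 rad of tilt per rad. It needs 1.6 to 4.6 rad clockwise: several grasps.
- holder: Grey block 74 x 44 x 58 mm with two 18 mm tube holes, not movable; origin under its middle.
- tube: Capped 15 ml tube, 112 mm long, 16.5 mm wide, pointed tip down, cap up, 20 g, loose in the holder. Its y axis runs down the tube to the tip; origin on its side at half length. The cap's solid is square, its faces across the tube's x and z axes: grip along one of these.
- tube_tip (a point): The tube's pointed lower tip, on its axis.
- tube_cap (a point): Middle of the tube's cap (14 mm tall, 20 mm wide), 105 mm above the tip: the place to grip.
- level: Aluminium spirit level, 110 mm long (y), 20 mm wide (x), 34 mm tall (z), 140 g, loose on the bench on its sole. Origin under its middle. A 90 degree V-groove runs the length of the sole, 14 mm wide, 7 mm deep; seated on the 12 mm bar its origin lies 1.5 mm above the bar's axis. Grip it across its width.
- vial_mid (a point): Middle of the level's vial, 31.5 mm above the sole, half way between the two black lines (17 mm apart); axes as the level's.
- bubble (a point): Middle of the bubble, 12 mm long; runs along the level's y towards the higher end, 6 mm a degree of tilt, at most 15 mm. It is between the lines within 2.6 mm of vial_mid.
- timer: White kitchen-style timer, 66 x 66 x 18 mm, a bystander; origin under its middle.
There are look-alikes about, which are no part of the job. Leave any orange or yellow look-alike of the level alone.

How it is judged:
By the outcome, as a careful person would: the job done as asked, in the order asked, and still so for the second after the job is handed in, while the arm keeps its last pose, push and grip.
It also fails if it takes over 72 s, if anything falls off the work surface, if the arm or the gripper's body presses on something with over 40 N, if the wrist force passes 120 N, or if a joint passes its speed limit or range.

## Working session

There is one attempt and no reset: what is moved stays moved. The work goes in short steps, Python scripts to look and compute and a shell command to move; the robot and the scene stay as the last step left them, time stands still between calls to the robot, and variables do not carry over. Pictures are saved under pics/ and viewed, at most 11 in all, crops included, and the job is handed in when it is done.

```bash
ls; mkdir -p pics; python3 - <<'E'
from rig import ctrl, optics
import cv2
s=ctrl.get_state(); print(s)
for n in("side","top"):
    c=optics.capture(n); cv2.imwrite(f"pics/{n}0.png",c["color"]); print(n,c["K"],c["R"],c["t"], -c["R"].T@c["t"])
E
```

```text
pics
{'clock': 0.0, 'joint_pos': array([ 1.26512648,  0.46942595, -0.04855879,  1.53371221,  0.02408017,
        1.14100243, -0.08231286]), 'qvel': array([-3.51673069e-05,  9.80193826e-04, -1.43633891e-03,  6.45983437e-04,
       -1.77856490e-03, -1.92079714e-04,  1.07537176e-03]), 'joint_torque': array([ 1.79756639e-04, -5.10298240e+01, -4.61558963e-02, -2.37707967e+01,
        1.07139119e-02,  7.50535779e-03,  2.15426729e-05]), 'tcp_pos': array([ 0.18427498, -0.64874099,  0.23026401]), 'tool_rot': array([-3.10964908e+00, -4.33062869e-01,  5.36270190e-04]), 'contact_force': array([-0.09853181,  1.23486337,  1.28083334]), 'ft_torque': array([0.01081706, 0.02043577, 0.02997679]), 'gripper_force': 0.0, 'gripper_width': 0.08516671278814604}
side [[405.2855019    0.         254.71691865]
 [  0.         405.2855019  190.47273496]
 [  0.           0.           1.        ]] [[-0.99492891 -0.09902507  0.01762073]
 [-0.08012937  0.67448212 -0.73392994]
 [ 0.0607926  -0.73162005 -0.67899658]] [0.4401655  0.39792854 0.62497048] [0.43182557 0.23243267 0.70864846]
top [[420.1454756    0.         255.5481743 ]
 [  0.         420.1454756  196.06111432]
 [  0.           0.           1.        ]] [[-3.65798696e-03 -9.99992675e-01 -1.12612762e-03]
 [-9.98700882e-01  3.71049297e-03 -5.08210557e-02]
 [ 5.08248620e-02  9.38761893e-04 -9.98707140e-01]] [-0.38381155  0.46984943  1.12598129] [ 0.41060722 -0.38660914  1.14797157]
```

View pics/side0.png

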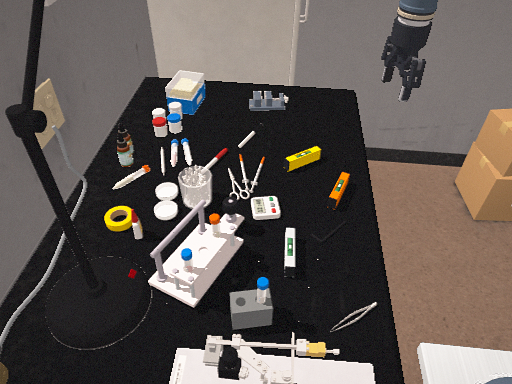

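View pics/top0.png

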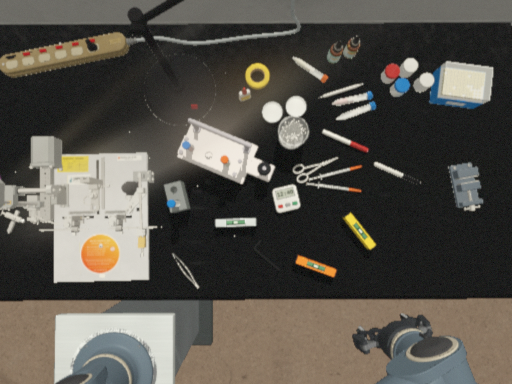

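Both views show the rack (side ~(200,250), top ~(218,152)) with the knob at its right end (top (264,169)). The holder with its blue-capped tube is at side (252,305) and top (176,197). The white and green level is at side (290,250) and top (235,223), and the timer is at top (286,199). I'll zoom in for features.

```bash
cat > h.py <<'E'
import numpy as np, cv2
from rig import ctrl, optics
from scipy.spatial.transform import Rotation as Rn
def cap(n): return optics.capture(n)
def ray(c,uv):
    d=c["R"].T@np.linalg.inv(c["K"])@np.array([uv[0],uv[1],1.]); return -c["R"].T@c["t"], d/np.linalg.norm(d)
def onz(c,uv,z):
    o,d=ray(c,uv); return o+d*(z-o[2])/d[2]
def tri(c1,p1,c2,p2):
    o1,d1=ray(c1,p1);o2,d2=ray(c2,p2)
    s=np.linalg.lstsq(np.c_[d1,-d2],o2-o1,rcond=None)[0]
    a=o1+s[0]*d1;b=o2+s[1]*d2
    return (a+b)/2, np.linalg.norm(a-b)
def proj(c,X):
    q=c["K"]@(c["R"]@np.asarray(X)+c["t"]); return q[:2]/q[2]
def crop(c,name,u0,v0,w,h,k):
    im=cv2.resize(c["color"][v0:v0+h,u0:u0+w],None,fx=k,fy=k,interpolation=cv2.INTER_CUBIC)
    for u in range((u0//10+1)*10,u0+w,10):
        cv2.putText(im,str(u),((u-u0)*k,10),0,.3,(0,255,255),1); cv2.line(im,((u-u0)*k,12),((u-u0)*k,18),(0,255,255),1)
    for v in range((v0//10+1)*10,v0+h,10):
        cv2.putText(im,str(v),(0,(v-v0)*k),0,.3,(0,255,255),1); cv2.line(im,(20,(v-v0)*k),(26,(v-v0)*k),(0,255,255),1)
    cv2.imwrite("pics/"+name,im)
E
python3 - <<'E'
from h import *
crop(cap("side"),"s1.png",145,185,160,150,4)
crop(cap("top"),"t1.png",155,112,150,120,5)
E
```

```text
(no output)
```

View pics/s1.png

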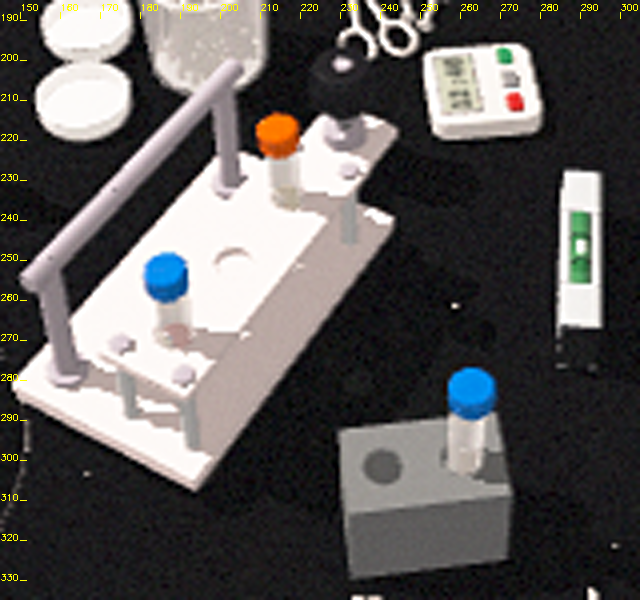

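View pics/t1.png

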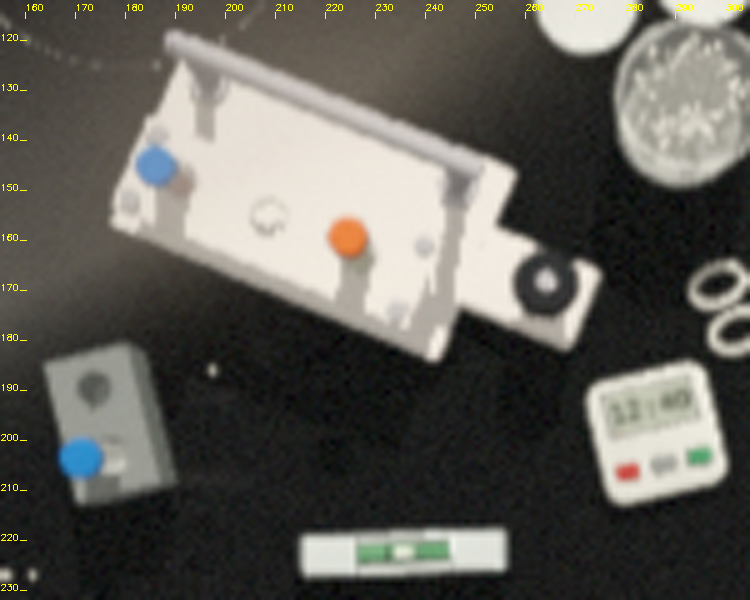

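The side crop shows bar ends at ~(152,255) and ~(203,202), knob top at ~(230,201), and caps at (186,254), (214,218) and (262,283). The top crop shows bar ends at ~(188,120) and ~(250,146), knob at (264,168), hole rim at ~(208,155), and caps at (186,145), (224,159) and (171,203). I'll triangulate these.

```bash
cat >> h.py <<'E'
def cents(img,lo,hi,roi,amin=15):
    u0,v0,u1,v1=roi; k=4
    im=cv2.resize(img[v0:v1,u0:u1],None,fx=k,fy=k,interpolation=cv2.INTER_CUBIC)
    m=cv2.inRange(cv2.cvtColor(im,cv2.COLOR_BGR2HSV),np.array(lo),np.array(hi))
    n,l,st,ce=cv2.connectedComponentsWithStats(m)
    return [((ce[i][0]+.5)/k-.5+u0,(ce[i][1]+.5)/k-.5+v0,st[i][4]/k/k) for i in range(1,n) if st[i][4]>amin*k*k]
BLUE=((95,120,80),(115,255,255)); ORG=((5,150,120),(18,255,255)); GRN=((50,80,50),(85,255,255))
SROI=(145,185,305,335); TROI=(155,112,305,232)
E
python3 - <<'E'
from h import *
np.set_printoptions(precision=4,suppress=True)
s,t=cap("side"),cap("top")
for nm,(lo,hi) in dict(B=BLUE,O=ORG,G=GRN).items():
    print(nm,"side",np.round(cents(s["color"],lo,hi,SROI),1).tolist(),"top",np.round(cents(t["color"],lo,hi,TROI),1).tolist())
for n,a,b in [("barL",(152,255),(188,120)),("barR",(203,202),(250,146)),("knobtop",(230.3,201.5),(264,168.3)),("hole",(203,250),(208,155)),
   ("holder cap",(262,283),(171,203.3)),("capB",(186.3,254),(186,145)),("capO",(214,218.5),(224,159)),("lvl",(289.5,247.5),(235.5,222.5)),("holdertop hole",(240,301.5),(173.5,189.5))]:
    print(n,*tri(s,a,t,b))
E
```

```text
B side [[186.1, 253.8, 106.4], [262.5, 282.8, 135.8]] top [[170.4, 203.3, 54.8]]
O side [[214.0, 218.4, 98.8]] top [[224.2, 159.2, 34.7]]
G side [[289.5, 246.5, 58.2]] top []
barL [ 0.6559 -0.2171  0.1081] 0.002328561643023904
barR [ 0.5908 -0.3721  0.1021] 0.0024241258560160957
knobtop [ 0.5378 -0.4075  0.0752] 0.002653338486741994
hole [ 0.5719 -0.2639  0.0769] 0.0016542995054321706
holder cap [ 0.4477 -0.1768  0.111 ] 0.002957359330817224
capB [ 0.5898 -0.2151  0.1231] 0.0015451541499459452
capO [ 0.5552 -0.3084  0.1224] 0.0019785989816842073
lvl [ 0.3989 -0.3319  0.0257] 0.0031135378356748162
holdertop hole [ 0.4859 -0.1714  0.0539] 0.0033254019655015363
```

Sizes and heights check out: bar span is 168 mm (171 nominal), caps are 99.5 mm apart, hole to knob is 146 mm, and the hole is at z≈0.077. The bar suggests about 2° of tilt. Next I'll write a motion calculator and work out the approach to the tube.

```bash
cat >> h.py <<'E'
np.set_printoptions(precision=4,suppress=True)
def tgt(adeg,z=None):
    a=np.radians(adeg); y=np.array([np.cos(a),np.sin(a),0]); zz=np.array([0,0,-1.]) if z is None else np.asarray(z)
    return np.c_[np.cross(y,zz),y,zz]
def go(p,adeg,R0=None,p0=None):
    st=ctrl.get_state(); R0=Rn.from_rotvec(st["tool_rot"]).as_matrix() if R0 is None else R0
    p0=st["tcp_pos"] if p0 is None else p0
    d=R0.T@(np.asarray(p)-p0); w=Rn.from_matrix(R0.T@tgt(adeg)).as_rotvec()
    print("shift",d,"turn",w,"|d|",np.linalg.norm(d),"deg",np.degrees(np.linalg.norm(w))); return d,w
E
python3 - <<'E'
from h import *
R=Rn.from_rotvec(ctrl.get_state()["tool_rot"]).as_matrix(); print(R, "y ang",np.degrees(np.arctan2(R[1,1],R[0,1])))
for a in (13.6,-166.4,-76.4,103.6): print(a); go([0.4477,-0.1768,0.2],a)
E
```

```text
[[ 0.9619  0.2733 -0.0002]
 [ 0.2733 -0.9619  0.0006]
 [-0.     -0.0006 -1.    ]] y ang -74.13840545740786
13.6
shift [ 0.3823 -0.3824  0.0312] turn [-0.0005 -0.0005 -1.5313] |d| 0.541621249078299 deg 87.73841065501679
-166.4
shift [ 0.3823 -0.3824  0.0312] turn [-0.0005  0.0005  1.6103] |d| 0.541621249078299 deg 92.26159953315977
-76.4
shift [ 0.3823 -0.3824  0.0312] turn [-0.0006  0.      0.0395] |d| 0.541621249078299 deg 2.2618525005668175
103.6
shift [ 0.3823 -0.3824  0.0312] turn [-0.     -0.0009 -3.1021] |d| 0.541621249078299 deg 177.73840546037783
```

```bash
python3 -m crank '[[0.382,-0.382,0,0,0,0.04],[0.382,-0.382,0,0,0,0.04],[0.382,-0.382,0,0,0,0.04],[0.382,-0.382,0,0,0,0.04],[0.382,-0.382,0,0,0,0.04],[0.382,-0.382,0,0,0,0.04],[0.382,-0.382,0,0,0,0.04],[0.382,-0.382,0,0,0,0.04],[0.382,-0.382,0,0,0,0.04],[0.382,-0.382,0,0,0,0.04],[0.382,-0.382,0,0,0,0.04]]' 0.0854 25; python3 - <<'E'
from h import *
go([0.4477,-0.1768,0.09],-76.4)
s,t=cap("side"),cap("top")
print(cents(s["color"],*BLUE,SROI),cents(t["color"],*BLUE,TROI))
print(ctrl.get_state()["joint_pos"])
E
```

```text
clock: 1.68
tcp_pos: [0.4472, -0.1781, 0.2313]
tool_rot: [3.119, 0.37, -0.001]
contact_force: [-0.7, 0.1, -0.2]
gripper_width: 0.0851
gripper_force: 0.0
shift [ 0.0009 -0.0012  0.1413] turn [ 0.0005  0.0005 -0.0012] |d| 0.14128042248087191 deg 0.07980224183717866
[(np.float64(186.18998829039813), np.float64(253.85084894613584), np.float64(106.75)), (np.float64(262.4662844036697), np.float64(282.75481651376145), np.float64(136.25))] [(np.float64(170.99302030456852), np.float64(205.04441624365484), np.float64(24.625))]
[ 0.5941  0.1725 -0.3388  1.9629  0.0677  1.0171 -1.1124]
```

```bash
python3 -m crank '[[0.001,-0.001,0.06,0,0,0],[0.001,-0.001,0.11,0,0,0],[0.001,-0.001,0.141,0,0,0],[0.001,-0.001,0.141,0,0,0]]'; python3 -m crank '[[0,0,0,0,0,0],[0,0,0,0,0,0],[0,0,0,0,0,0],[0,0,0,0,0,0],[0,0,0,0,0,0],[0,0,0,0,0,0]]' 0 30
```

```text
clock: 2.28
tcp_pos: [0.4461, -0.1769, 0.0884]
tool_rot: [-3.118, -0.368, 0.008]
contact_force: [-0.2, 0.0, 0.3]
gripper_width: 0.085
gripper_force: 0.0
clock: 3.02
tcp_pos: [0.4488, -0.1763, 0.0907]
tool_rot: [3.119, 0.371, 0.002]
contact_force: [-0.2, 0.7, 3.3]
gripper_width: 0.0194
gripper_force: 35.0
```

```bash
python3 -m crank '[[0,0,-0.06,0,0,0],[0,0,-0.12,0,0,0],[0,0,-0.16,0,0,0],[0,0,-0.16,0,0,0],[0,0,-0.16,0,0,0]]'; python3 - <<'E'
from h import *
s,t=cap("side"),cap("top")
crop(s,"s2.png",190,150,120,120,5)
for c,n in((s,"side"),(t,"top")):
    print(n,cents(c["color"],*BLUE,(150,120,300,330),5), "tcp",proj(c,ctrl.get_state()["tcp_pos"]+[0,0,.019]))
go([0.5719,-0.2639,0.25],-22.7)
E
```

```text
clock: 3.65
tcp_pos: [0.4474, -0.1761, 0.2492]
tool_rot: [-3.119, -0.371, 0.003]
contact_force: [-0.4, 0.4, -0.9]
gripper_width: 0.0197
gripper_force: 34.6
side [(np.float64(173.57703160270881), np.float64(120.72601580135441), np.float64(27.6875)), (np.float64(184.0074175824176), np.float64(140.04862637362638), np.float64(28.4375)), (np.float64(174.29605263157896), np.float64(141.15570175438597), np.float64(28.5)), (np.float64(186.19433879461673), np.float64(253.84574312463428), np.float64(106.8125))] tcp [266.4778 222.2849]
top [] tcp [155.5318 200.3492]
shift [ 0.1006  0.1148 -0.0019] turn [-0.0032  0.0018 -0.9377] |d| 0.15261334519852254 deg 53.72933746957644
```

View pics/s2.png

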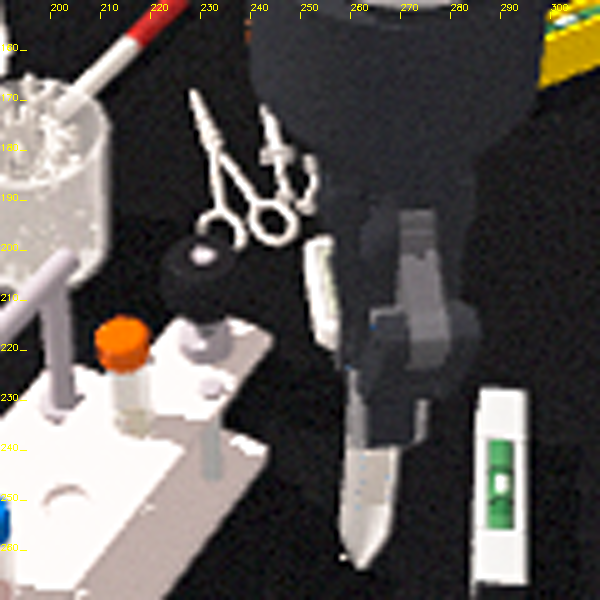

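The tube hangs upright in the gripper, with its tip at side (261.5,263.5). I'll move it over the hole.

```bash
python3 -m crank '[[0.04,0.046,0,0,0,-0.18],[0.07,0.08,0,0,0,-0.36],[0.1,0.115,0,0,0,-0.54],[0.1,0.115,0,0,0,-0.72],[0.1,0.115,0,0,0,-0.9],[0.1,0.115,0,0,0,-0.938],[0.1,0.115,0,0,0,-0.938],[0.1,0.115,0.06,0,0,-0.938],[0.1,0.115,0.06,0,0,-0.938],[0.1,0.115,0.06,0,0,-0.938]]'; python3 - <<'E'
from h import *
s,t=cap("side"),cap("top")
crop(s,"s3.png",160,180,80,90,6)
crop(t,"t3.png",170,110,100,80,6)
a=cv2.imread("pics/s3.png");b=cv2.imread("pics/t3.png"); 
im=np.zeros((540,1080,3),np.uint8); im[:,:480]=a; im[:480,480:]=b
cv2.imwrite("pics/c3.png",cv2.resize(im,(800,400)))
p=ctrl.get_state()["tcp_pos"]
for c in(s,t): print("tip pred",proj(c,p-[0,0,.086]),"cap",proj(c,p+[0,0,.019]))
go([0.5719,-0.2639,0.18],-22.7)
E
```

```text
clock: 5.0
tcp_pos: [0.5733, -0.2647, 0.1918]
tool_rot: [2.614, 1.74, 0.002]
contact_force: [0.8, 0.6, 0.0]
gripper_width: 0.0197
gripper_force: 34.6
tip pred [201.3896 239.721 ] cap [197.0898 200.6666]
tip pred [206.9737 152.0609] cap [201.5216 144.7933]
shift [ 0.0001 -0.0023  0.0128] turn [ 0.0041  0.     -0.0001] |d| 0.013006641173370111 deg 0.2359510387271409
```

View pics/c3.png

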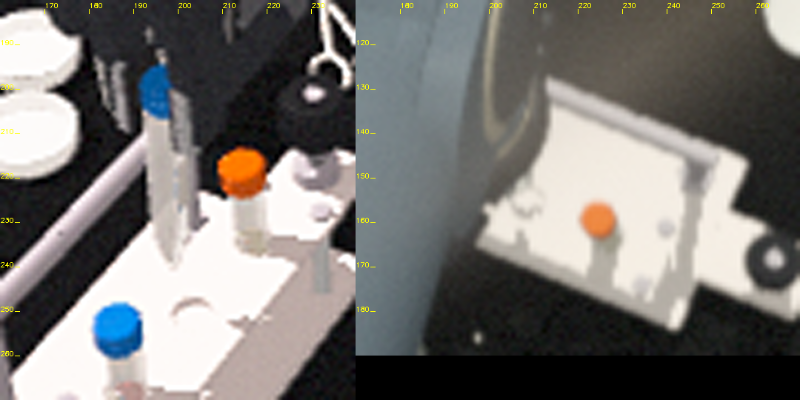

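Side view: the tip is at (199.3,240.2) against a predicted (201.4,239.7), so the side camera's u bias is about −2.1 px. The hole centre is ~(203.4,250.5). I'll compute a relative correction.

```bash
python3 - <<'E'
from h import *
s,t=cap("side"),cap("top")
h=onz(s,(203.4+2.1,250.5-.4),.0775); print("side rel",h)
print("top alone",onz(t,(208.7,155),.0775),"side alone",onz(s,(203.4,250.5),.0775))
print("holder cap: side",onz(s,(262.5,282.8),.111),"top",onz(t,(170.6,203.3),.111))
print("tip side",onz(s,(199.3,240.2),.1058))
st=ctrl.get_state();go([h[0],h[1],st["tcp_pos"][2]],-22.7)
E
```

```text
side rel [ 0.5677 -0.2637  0.0775]
top alone [ 0.571  -0.2659  0.0775] side alone [ 0.5716 -0.2623  0.0775]
holder cap: side [ 0.4484 -0.1773  0.111 ] top [ 0.4463 -0.1758  0.111 ]
tip side [ 0.578  -0.264   0.1058]
shift [-0.0013 -0.0059 -0.    ] turn [ 0.0036  0.0001 -0.0001] |d| 0.006064336461623691 deg 0.20708628277933194
```

```bash
python3 -m crank '[[-0.001,-0.005,0,0,0,0],[-0.001,-0.005,0.02,0,0,0],[-0.001,-0.005,0.03,0,0,0],[-0.001,-0.005,0.036,0,0,0],[-0.001,-0.005,0.036,0,0,0]]'; python3 - <<'E'
from h import *
s=cap("side"); p=ctrl.get_state()
print(p["tcp_pos"],p["contact_force"],p["ft_torque"])
print("tip pred",proj(s,p["tcp_pos"]-[0,0,.086]),"cap pred",proj(s,p["tcp_pos"]+[0,0,.019]),cents(s["color"],*BLUE,SROI,4))
crop(s,"s4.png",165,180,80,90,6)
E
```

```text
clock: 5.82
tcp_pos: [0.5672, -0.2634, 0.1535]
tool_rot: [-2.614, -1.741, 0.001]
contact_force: [0.9, -0.4, 0.2]
gripper_width: 0.0198
gripper_force: 34.6
[ 0.5676 -0.2635  0.1541] [0.2596 0.4736 0.9517] [ 0.0225  0.0056 -0.0036]
tip pred [205.8035 253.2023] cap pred [202.0778 216.7811] [(np.float64(199.59022556390977), np.float64(216.00728383458647), np.float64(66.5)), (np.float64(186.17841506129596), np.float64(253.86244892002335), np.float64(107.0625))]
```

View pics/s4.png

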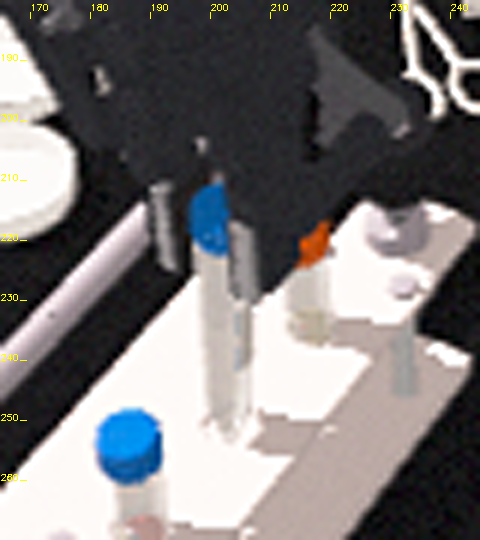

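The tip is at about (203,253), inside the hole mouth, with no contact force. I'll keep lowering.

```bash
python3 -m crank '[[0,0,0.01,0,0,0],[0,0,0.02,0,0,0],[0,0,0.03,0,0,0],[0,0,0.04,0,0,0],[0,0,0.04,0,0,0]]'; python3 -m crank '[[0,0,0.003,0,0,0],[0,0,0.006,0,0,0],[0,0,0.006,0,0,0]]'
```

```text
clock: 6.5
tcp_pos: [0.5669, -0.2634, 0.1131]
tool_rot: [-2.614, -1.74, 0.002]
contact_force: [0.2, -0.5, 1.4]
gripper_width: 0.0197
gripper_force: 34.6
clock: 6.88
tcp_pos: [0.5674, -0.2636, 0.1083]
tool_rot: [-2.615, -1.741, 0.0]
contact_force: [-0.8, -0.3, 0.2]
gripper_width: 0.0196
gripper_force: 34.6
```

```bash
python3 -m crank '[[0,0,0.002,0,0,0],[0,0,0.004,0,0,0],[0,0,0.004,0,0,0]]'; python3 -m crank '[[0,0,0.002,0,0,0],[0,0,0.003,0,0,0],[0,0,0.003,0,0,0]]'
```

```text
clock: 7.25
tcp_pos: [0.5673, -0.2635, 0.1041]
tool_rot: [-2.615, -1.741, 0.0]
contact_force: [0.9, -0.6, -0.3]
gripper_width: 0.0199
gripper_force: 34.6
clock: 7.62
tcp_pos: [0.568, -0.2637, 0.1023]
tool_rot: [2.614, 1.74, 0.001]
contact_force: [-0.9, 0.0, 5.9]
gripper_width: 0.0197
gripper_force: 35.2
```

It touched the floor at the expected height. I'll release with a limited opening and lift.

```bash
python3 -m crank '[[0,0,-0.001,0,0,0],[0,0,-0.001,0,0,0],[0,0,-0.001,0,0,0],[0,0,-0.001,0,0,0],[0,0,-0.06,0,0,0],[0,0,-0.12,0,0,0],[0,0,-0.12,0,0,0]]' 0.042; python3 - <<'E'
from h import *
s,t=cap("side"),cap("top")
print(cents(s["color"],*BLUE,SROI,4)); print(cents(s["color"],*ORG,SROI,4))
ks,kt=(230.3,201.5),(264,168.3)
print("knob side",onz(s,ks,.078),"top",onz(t,kt,.078))
go([0.535,-0.4075,0.222],-22.7)
print(ctrl.get_state()["joint_pos"])
E
```

```text
clock: 8.5
tcp_pos: [0.5708, -0.2642, 0.2272]
tool_rot: [2.607, 1.736, 0.01]
contact_force: [-0.4, -0.8, -0.8]
gripper_width: 0.0422
gripper_force: 0.0
[(np.float64(204.9249680715198), np.float64(234.1832694763729), np.float64(97.875)), (np.float64(186.17708333333334), np.float64(253.84565727699533), np.float64(106.5))]
[(np.float64(214.01828689043697), np.float64(218.3382678910703), np.float64(98.6875))]
knob side [ 0.5386 -0.4048  0.078 ] top [ 0.5361 -0.4075  0.078 ]
shift [-0.1452  0.0256 -0.0002] turn [0.0009 0.0004 0.0001] |d| 0.14747642650870463 deg 0.05777955180309756
[ 0.7086  0.4374 -0.4672  1.6491  0.2157  1.1056 -0.2139]
```

The tube's cap sits in line with its neighbours. Next is the knob: I'll pre-rotate counter-clockwise for a long clockwise turn, working above it with a limited opening.

```bash
python3 -m crank '[[-0.05,0.009,0,0,0,-0.18],[-0.1,0.018,0,0,0,-0.36],[-0.145,0.025,0,0,0,-0.54],[-0.145,0.025,0,0,0,-0.72],[-0.145,0.025,0.03,0,0,-0.9],[-0.145,0.025,0.06,0,0,-1.08],[-0.145,0.025,0.06,0,0,-1.26],[-0.145,0.025,0.06,0,0,-1.44],[-0.145,0.025,0.06,0,0,-1.62],[-0.145,0.025,0.06,0,0,-1.8],[-0.145,0.025,0.06,0,0,-1.98],[-0.145,0.025,0.06,0,0,-2.16]]' 0.056; python3 -m crank '[[0,0,0,0,0,-0.15],[0,0,0,0,0,-0.15],[0,0,0,0,0,-0.15]]'; python3 - <<'E'
from h import *
s,t=cap("side"),cap("top")
st=ctrl.get_state(); print(st["joint_pos"],st["tcp_pos"])
R=Rn.from_rotvec(st["tool_rot"]).as_matrix(); a=np.degrees(np.arctan2(R[1,1],R[0,1])); print("ang",a)
go([0.534,-0.4075,0.05],a)
print("caps",cents(s["color"],*BLUE,SROI,4),cents(t["color"],(95,90,60),(118,255,255),(150,112,305,200),4),cents(t["color"],*ORG,TROI,4))
E
```

```text
clock: 10.1
tcp_pos: [0.5335, -0.4064, 0.1588]
tool_rot: [0.313, -3.123, -0.004]
contact_force: [1.0, 0.8, -0.9]
gripper_width: 0.056
gripper_force: 0.0
clock: 10.48
tcp_pos: [0.5341, -0.4067, 0.1601]
tool_rot: [0.533, -3.095, -0.002]
contact_force: [-0.1, 0.3, 0.1]
gripper_width: 0.0559
gripper_force: 0.0
[ 1.1731  0.7041 -0.9195  1.5768  0.5954  1.1632  2.0379] [ 0.5344 -0.4069  0.1608]
ang 109.5999317814771
shift [ 0.0006 -0.0005  0.1108] turn [ 0.0004 -0.0006  0.    ] |d| 0.11085136515114631 deg 0.04115765103561971
caps [(np.float64(204.92410428662828), np.float64(234.1709053103007), np.float64(97.6875)), (np.float64(186.17804806565064), np.float64(253.83484759671745), np.float64(106.625))] [(np.float64(185.65658362989325), np.float64(144.75845195729536), np.float64(35.125)), (np.float64(206.67421259842519), np.float64(155.05925196850393), np.float64(39.6875))] [(np.float64(224.28821942446044), np.float64(159.21942446043164), np.float64(34.75))]
```

```bash
python3 - <<'E'
from h import *
s,t=cap("side"),cap("top")
for n,a,b in(("mine",(204.92,234.17),(206.67,155.06)),("B",(186.18,253.83),(185.66,144.76)),("O",(214.02,218.34),(224.29,159.22))): print(n,*tri(s,a,t,b))
E
python3 -m crank '[[0,0,0.06,0,0,0],[0,0,0.11,0,0,0],[0,0,0.11,0,0,0],[0,0,0.11,0,0,0]]'; python3 -m crank '[[0,0,0,0,0,0],[0,0,0,0,0,0],[0,0,0,0,0,0],[0,0,0,0,0,0]]' 0 40
```

```text
mine [ 0.5651 -0.2659  0.1228] 0.0021401330880955693
B [ 0.59   -0.2145  0.1244] 0.0011342914631822928
O [ 0.555  -0.3091  0.1222] 0.002572719737584965
clock: 11.18
tcp_pos: [0.5362, -0.4072, 0.0534]
tool_rot: [-0.536, 3.093, -0.003]
contact_force: [0.1, 1.1, 0.7]
gripper_width: 0.0555
gripper_force: 0.0
clock: 11.68
tcp_pos: [0.536, -0.4067, 0.0544]
tool_rot: [-0.536, 3.093, -0.003]
contact_force: [-1.3, 2.3, 6.1]
gripper_width: 0.0322
gripper_force: 40.4
```

The placed cap sits at z=0.1228, in line with its neighbours, so the tube is seated. The knob is gripped, so I'll turn it clockwise.

```bash
python3 -m crank '[[0,0,0,0,0,0.18],[0,0,0,0,0,0.36],[0,0,0,0,0,0.54],[0,0,0,0,0,0.72],[0,0,0,0,0,0.9],[0,0,0,0,0,1.08],[0,0,0,0,0,1.26],[0,0,0,0,0,1.44],[0,0,0,0,0,1.62],[0,0,0,0,0,1.8],[0,0,0,0,0,2.0],[0,0,0,0,0,2.0]]'; python3 - <<'E'
from h import *
s,t=cap("side"),cap("top")
st=ctrl.get_state(); print(st["joint_pos"],st["tcp_pos"],st["contact_force"],st["ft_torque"],st["gripper_width"])
print(cents(s["color"],*ORG,SROI,4),cents(t["color"],*ORG,TROI,4),cents(s["color"],*BLUE,SROI,4))
E
```

```text
clock: 13.18
tcp_pos: [0.5382, -0.4038, 0.0544]
tool_rot: [2.31, 2.125, 0.008]
contact_force: [2.4, 5.3, 5.4]
gripper_width: 0.0325
gripper_force: 40.4
[ 0.845   0.6767 -0.3838  1.6701  0.3112  0.8519  0.2499] [ 0.5382 -0.4038  0.0544] [2.2524 5.6519 7.3588] [ 1.2488 -0.0508 -0.035 ] 0.0326679033955366
[(np.float64(213.40607165504122), np.float64(218.26640773620798), np.float64(98.5625))] [(np.float64(223.31393805309733), np.float64(158.7258849557522), np.float64(35.3125))] [(np.float64(204.32373015873014), np.float64(234.39468253968255), np.float64(98.4375)), (np.float64(185.4272808056872), np.float64(254.52428909952607), np.float64(105.5))]
```

The rack moved and the knob held. I'll measure the tilt from the bar's silhouette lines in the two views.

```bash
cat >> h.py <<'E'
def edge(c,p,q,n=40):
    # sub-pixel dark->light edge on the rear side of the bar, near line p-q
    g=cv2.cvtColor(c["color"],cv2.COLOR_BGR2GRAY).astype(np.float32); p,q=np.array(p,float),np.array(q,float)
    d=(q-p)/np.linalg.norm(q-p); nn=np.array([d[1],-d[0]]); out=[]   # nn: to the image's upper side
    for f in np.linspace(0,1,n):
        m=p+f*(q-p); r=np.arange(6,-5,-.1); P=m+r[:,None]*nn
        v=cv2.remap(g,P[:,:1].astype(np.float32),P[:,1:].astype(np.float32),cv2.INTER_LINEAR).ravel()
        k=np.argmax(v>100)
        if k>0: out.append(P[k])
    out=np.array(out,np.float32)
    for _ in range(3):
        vx,vy,x0,y0=cv2.fitLine(out,cv2.DIST_HUBER,0,.01,.01).ravel()
        e=(out-[x0,y0])@np.array([vy,-vx]); out=out[abs(e)<max(.3,2*e.std())]
    return (x0,y0),(x0+40*vx,y0+40*vy),len(out),e.std()
def tilt():
    s,t=cap("side"),cap("top")
    es=edge(s,(160,247),(196,209)); et=edge(t,(195,122),(244,143))
    N=[np.cross(ray(c,e[0])[1],ray(c,e[1])[1]) for c,e in((s,es),(t,et))]
    d=np.cross(*N); d/=np.linalg.norm(d); d*=np.sign(d[1])
    print("tilt deg",np.degrees(np.arcsin(d[2])),"yaw",np.degrees(np.arctan2(d[0],d[1])),es,et)
E
python3 - <<'E'
from h import *
tilt()
E
```

```text
tilt deg -1.5013422925534974 yaw 23.806026555001097 ((np.float32(179.10585), np.float32(221.46735)), (np.float32(206.42635), np.float32(192.25107)), 37, np.float32(0.070888706)) ((np.float32(224.48727), np.float32(130.57928)), (np.float32(261.25656), np.float32(146.32794)), 30, np.float32(0.36409634))
```

```bash
cat >> h.py <<'E'
def dirn(s,es,t,et):
    N=[np.cross(ray(c,e[0])[1],ray(c,e[1])[1]) for c,e in((s,es),(t,et))]
    d=np.cross(*N); d/=np.linalg.norm(d); d*=np.sign(d[1]); return np.degrees(np.arcsin(d[2])),np.degrees(np.arctan2(d[0],d[1]))
def tilts(yaw=None):
    s=cap("side"); es=edge(s,(160,247),(196,209)); n=np.cross(ray(s,es[0])[1],ray(s,es[1])[1])
    h=np.array([np.sin(np.radians(yaw)),np.cos(np.radians(yaw)),0]); return np.degrees(np.arctan(-(n@h)/n[2])),es[2:]
E
python3 - <<'E'
from h import *
s,t=cap("side"),cap("top")
s0=dict(s,color=cv2.imread("pics/side0.png"));t0=dict(t,color=cv2.imread("pics/top0.png"))
es,et=edge(s0,(160,247),(196,209)),edge(t0,(195,122),(244,143)); print(es,et); T=dirn(s0,es,t0,et); print("initial",T)
print("now",tilts(T[1]))
E
```

```text
((np.float32(172.90565), np.float32(228.53545)), (np.float32(200.59406), np.float32(199.6676)), 37, np.float32(0.08422771)) ((np.float32(221.2714), np.float32(129.40776)), (np.float32(257.95328), np.float32(145.35892)), 28, np.float32(0.29538476))
initial (np.float64(-0.4890281272747763), np.float64(23.95838969506781))
now (np.float64(-1.6971496910957258), (37, np.float32(0.078928016)))
```

```bash
cat >> h.py <<'E'
def edge(c,p,q,n=60):
    g=cv2.GaussianBlur(cv2.cvtColor(c["color"],cv2.COLOR_BGR2GRAY),(0,0),.7).astype(np.float32); p,q=np.array(p,float),np.array(q,float)
    d=(q-p)/np.linalg.norm(q-p); nn=np.array([d[1],-d[0]]); out=[]
    for f in np.linspace(0,1,n):
        r=np.arange(5,-3,-.1); P=p+f*(q-p)+r[:,None]*nn
        v=cv2.remap(g,P[:,:1].astype(np.float32),P[:,1:].astype(np.float32),cv2.INTER_CUBIC).ravel()
        out.append(P[np.argmax(np.gradient(v))])
    out=np.array(out,np.float32)
    for _ in range(4):
        vx,vy,x0,y0=cv2.fitLine(out,cv2.DIST_HUBER,0,.01,.01).ravel()
        e=(out-[x0,y0])@np.array([vy,-vx]); out=out[abs(e)<max(.25,2*e.std())]
    return (x0,y0),(x0+40*vx,y0+40*vy),len(out),e.std()
E
python3 - <<'E'
from h import *
s,t=cap("side"),cap("top")
s0=dict(s,color=cv2.imread("pics/side0.png"));t0=dict(t,color=cv2.imread("pics/top0.png"))
es,et=edge(s0,(160,247),(196,209)),edge(t0,(193,121),(246,143.5)); print(es,et); T=dirn(s0,es,t0,et); print("initial",T)
print("now",tilts(T[1]),"yaw 22.7:",tilts(22.7))
print("top slope deg",np.degrees(np.arctan2(et[1][1]-et[0][1],et[1][0]-et[0][0])))
E
```

```text
((np.float32(176.38803), np.float32(225.13281)), (np.float32(204.05453), np.float32(196.24399)), 57, np.float32(0.23308237)) ((np.float32(220.07939), np.float32(129.93285)), (np.float32(256.94363), np.float32(145.45792)), 59, np.float32(0.2941537))
initial (np.float64(0.8027720692479704), np.float64(23.083348389606986))
now (np.float64(-0.6805040553886179), (50, np.float32(0.19877698))) yaw 22.7: (np.float64(0.35551530952989707), (59, np.float32(0.23810054)))
top slope deg 22.837988
```

The silhouette fit is too coarse, so the level's bubble will tell. I'll turn on to the mid estimate of about 2.9 rad, release, and go for the level.

```bash
python3 -m crank '[[0,0,0,0,0,0.18],[0,0,0,0,0,0.36],[0,0,0,0,0,0.54],[0,0,0,0,0,0.72],[0,0,0,0,0,0.9],[0,0,0,0,0,0.9]]'; python3 -m crank '[[0,0,0,0,0,0],[0,0,0,0,0,0],[0,0,-0.06,0,0,0],[0,0,-0.12,0,0,0],[0,0,-0.12,0,0,0]]' 0.056; python3 - <<'E'
from h import *
s,t=cap("side"),cap("top")
g=cv2.GaussianBlur(t["color"],(0,0),.5)
# level: bright mask
for c,r,th in((s,(275,225,300,280),170),(t,(210,214,262,232),150)):
    u0,v0,u1,v1=r; im=cv2.resize(c["color"][v0:v1,u0:u1],None,fx=4,fy=4,interpolation=cv2.INTER_CUBIC)
    m=(im.max(2)>(th*.6)).astype(np.uint8); cn=max(cv2.findContours(m,0,2)[0],key=cv2.contourArea)
    (cx,cy),wh,a=cv2.minAreaRect(cn); print("rect",((cx+.5)/4-.5+u0,(cy+.5)/4-.5+v0),np.array(wh)/4,a)
print(cents(s["color"],*GRN,SROI,4),cents(t["color"],(45,50,40),(90,255,255),(205,212,265,235),4))
R=Rn.from_rotvec(ctrl.get_state()["tool_rot"]).as_matrix(); print("ang",np.degrees(np.arctan2(R[1,1],R[0,1])),ctrl.get_state()["joint_pos"])
E
```

```text
clock: 14.48
tcp_pos: [0.5398, -0.4047, 0.0544]
tool_rot: [3.004, 0.909, 0.013]
contact_force: [5.2, 2.2, 3.8]
gripper_width: 0.0324
gripper_force: 40.2
clock: 15.1
tcp_pos: [0.5372, -0.4095, 0.1778]
tool_rot: [3.0, 0.902, 0.011]
contact_force: [-0.2, -0.1, 0.1]
gripper_width: 0.056
gripper_force: 0.0
rect (289.25, 247.875) [41.5  11.25] 90.0
rect (231.875, 222.5) [17.75 44.5 ] 90.0
[(np.float64(270.7520053475936), np.float64(198.4792780748663), np.float64(11.6875)), (np.float64(289.5206545064378), np.float64(246.49007510729615), np.float64(58.25))] []
ang -56.52844468521262 [ 0.7058  0.5198 -0.1686  1.5978  0.0979  1.0313 -0.4779]
```

```bash
python3 - <<'E'
from h import *
s,t=cap("side"),cap("top")
print("top",onz(t,(235.7,222.4),.034),"side",onz(s,(289.5,247.3),.034),tri(s,(289.5,247.3),t,(235.7,222.4)))
for u in((215,222.7),(256.4,222.1)): print(onz(t,u,.034))
go([0.396,-0.365,0.12],1)
E
```

```text
top [ 0.3977 -0.3328  0.034 ] side [ 0.4008 -0.3256  0.034 ] (array([ 0.399 , -0.3324,  0.0257]), np.float64(0.002870391600397914))
[ 0.3971 -0.278   0.034 ]
[ 0.3983 -0.3876  0.034 ]
shift [-0.0914 -0.1104  0.0501] turn [-0.0033 -0.0001 -1.0038] |d| 0.15184917671831877 deg 57.51561924552418
```

```bash
python3 -m crank '[[-0.03,-0.036,0,0,0,-0.18],[-0.06,-0.072,0,0,0,-0.36],[-0.092,-0.11,0,0,0,-0.54],[-0.092,-0.11,0.03,0,0,-0.72],[-0.092,-0.11,0.05,0,0,-0.9],[-0.092,-0.11,0.05,0,0,-1.004],[-0.092,-0.11,0.05,0,0,-1.004],[-0.092,-0.11,0.05,0,0,-1.004]]' 0.056; python3 - <<'E'
from h import *
go([0.397,-0.366,0.007],1)
E
```

```text
clock: 16.3
tcp_pos: [0.3969, -0.3659, 0.1207]
tool_rot: [-2.202, -2.239, -0.0]
contact_force: [1.0, 0.5, 1.0]
gripper_width: 0.0559
gripper_force: 0.0
shift [-0.0002  0.0002  0.1137] turn [-0.0008 -0.0008 -0.001 ] |d| 0.11374356360413089 deg 0.08576013710821853
```

```bash
python3 -m crank '[[0,0,0.06,0,0,0],[0,0,0.1,0,0,0],[0,0,0.113,0,0,0],[0,0,0.113,0,0,0]]'; python3 -m crank '[[0,0,0,0,0,0],[0,0,0,0,0,0],[0,0,0,0,0,0],[0,0,0,0,0,0],[0,0,0,0,0,0]]' 0 60;  python3 -m crank '[[0,0,-0.06,0,0,0],[0,0,-0.12,0,0,0],[0,0,-0.18,0,0,0],[0,0,-0.2,0,0,0],[0,0,-0.2,0,0,0]]'; python3 - <<'E'
from h import *
a=22.8; y=np.array([np.sin(np.radians(a)),np.cos(np.radians(a))]); x=np.array([y[1],-y[0]])
hole=np.array([.567,-.2635]); bm=hole+.06*x-.008*y; g=bm-.033*y; print("barmid",bm,"grip",g)
go([g[0],g[1],.21],-a)
crop(cap("side"),"s5.png",200,120,120,120,5)
E
```

```text
clock: 16.8
tcp_pos: [0.3974, -0.366, 0.0083]
tool_rot: [-2.201, -2.241, 0.0]
contact_force: [-0.0, -1.4, 0.8]
gripper_width: 0.0558
gripper_force: 0.0
clock: 17.42
tcp_pos: [0.3985, -0.367, 0.01]
tool_rot: [2.199, 2.239, 0.0]
contact_force: [0.4, 0.4, 7.4]
gripper_width: 0.019
gripper_force: 59.5
clock: 18.05
tcp_pos: [0.3977, -0.3666, 0.2102]
tool_rot: [2.199, 2.238, -0.001]
contact_force: [0.2, -0.3, -1.9]
gripper_width: 0.0189
gripper_force: 59.3
barmid [ 0.6192 -0.2941] grip [ 0.6064 -0.3245]
shift [0.0384 0.2095 0.0006] turn [0.0033 0.0027 0.4156] |d| 0.2129586515979275 deg 23.814663432767986
```

View pics/s5.png

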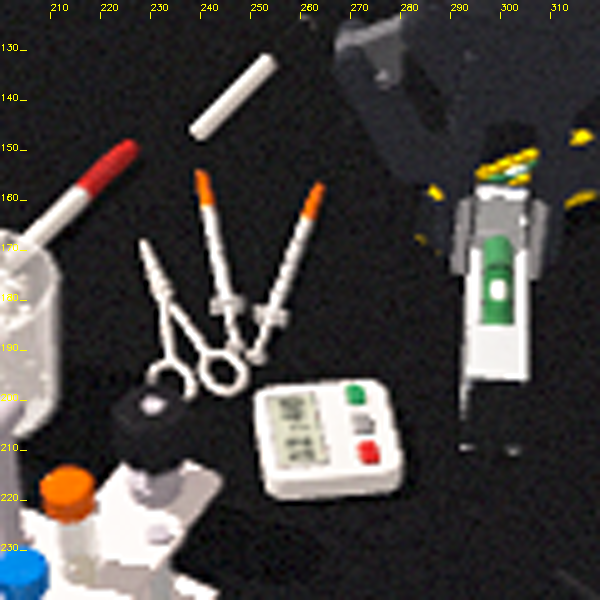

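The level is gripped at its rear end, with the vial and bubble visible (bubble ~(297.5,178)). I'll carry it to the bar.

```bash
python3 -m crank '[[0.01,0.055,0,0,0,0.1],[0.02,0.11,0,0,0,0.2],[0.03,0.165,0,0,0,0.3],[0.038,0.21,0,0,0,0.416],[0.038,0.21,0,0,0,0.416],[0.038,0.21,0.04,0,0,0.416],[0.038,0.21,0.075,0,0,0.416],[0.038,0.21,0.075,0,0,0.416]]'; python3 - <<'E'
from h import *
crop(cap("side"),"s6.png",140,160,110,110,5)
go([0.6064,-.3245,.119],-22.8)
E
```

```text
clock: 19.1
tcp_pos: [0.6029, -0.3239, 0.1288]
tool_rot: [-2.611, -1.734, 0.008]
contact_force: [-0.3, -0.9, -0.6]
gripper_width: 0.0189
gripper_force: 59.5
shift [0.0006 0.0019 0.0123] turn [-0.0048  0.0002 -0.0004] |d| 0.012443106645158129 deg 0.27811805276948937
```

View pics/s6.png

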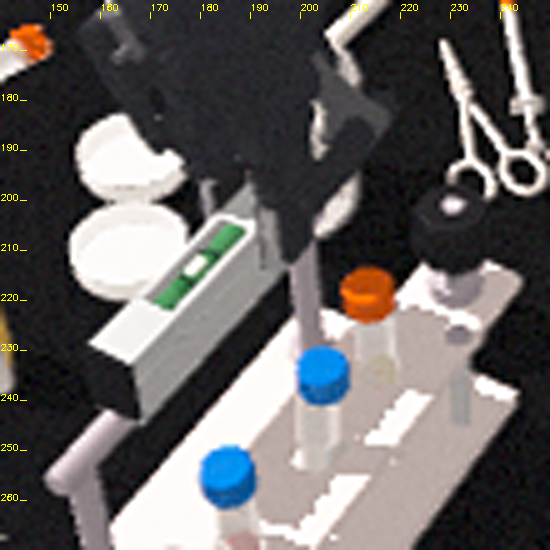

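The level hangs just over the bar, its near end at ~(162,241), aligned with the bar. I'll lower it gently.

```bash
python3 -m crank '[[0,0.002,0.004,0,0,0],[0,0.002,0.008,0,0,0],[0,0.002,0.01,0,0,0],[0,0.002,0.01,0,0,0]]'; python3 -m crank '[[0,0,0.002,0,0,0],[0,0,0.002,0,0,0],[0,0,0.002,0,0,0]]';
```

```text
clock: 19.65
tcp_pos: [0.6082, -0.3251, 0.1234]
tool_rot: [2.617, 1.738, -0.0]
contact_force: [-0.1, 0.1, -1.3]
gripper_width: 0.0189
gripper_force: 59.5
clock: 20.02
tcp_pos: [0.6087, -0.3252, 0.1216]
tool_rot: [2.616, 1.738, 0.001]
contact_force: [1.2, 0.2, -0.1]
gripper_width: 0.0193
gripper_force: 59.8
```

```bash
python3 -m crank '[[0,0,0.001,0,0,0],[0,0,0.002,0,0,0],[0,0,0.002,0,0,0]]'; python3 -m crank '[[0,0,0.001,0,0,0],[0,0,0.002,0,0,0],[0,0,0.002,0,0,0]]';
```

```text
clock: 20.4
tcp_pos: [0.6096, -0.3255, 0.1205]
tool_rot: [2.614, 1.737, 0.003]
contact_force: [2.1, -1.3, 5.1]
gripper_width: 0.019
gripper_force: 60.4
clock: 20.78
tcp_pos: [0.6098, -0.3256, 0.1202]
tool_rot: [2.614, 1.736, 0.003]
contact_force: [-1.0, 0.5, 12.6]
gripper_width: 0.0187
gripper_force: 61.5
```

Seated with about 12 N. Now I'll read the bubble.

```bash
cat >> h.py <<'E'
def bubble(yaw=22.8,z=.1417,roi=(150,190,215,245),save=None):
    s=cap("side"); u0,v0,u1,v1=roi
    im=cv2.resize(s["color"][v0:v1,u0:u1],None,fx=8,fy=8,interpolation=cv2.INTER_CUBIC)
    hsv=cv2.cvtColor(im,cv2.COLOR_BGR2HSV); g=cv2.inRange(hsv,np.array([45,70,40]),np.array([95,255,255]))
    n,l,st,ce=cv2.connectedComponentsWithStats(g); big=[i for i in range(1,n) if st[i][4]>8*64]
    m=np.isin(l,big).astype(np.uint8); c=cv2.convexHull(np.vstack(cv2.findContours(m,0,2)[0]))
    h=np.zeros_like(m); cv2.fillConvexPoly(h,c,1)
    b=cv2.erode(h,np.ones((9,9)))*cv2.inRange(hsv,np.array([0,0,130]),np.array([180,70,255]))//255
    n,l,st,ce=cv2.connectedComponentsWithStats(b); i=1+np.argmax(st[1:,4])
    y=np.array([np.sin(np.radians(yaw)),np.cos(np.radians(yaw)),0])
    f=lambda P: onz(s,((P[0]+.5)/8-.5+u0,(P[1]+.5)/8-.5+v0),z)
    gs=[f(p)@y for p in c[:,0,:]]; bb=np.argwhere(l==i)[:,::-1]; bs=[f(p)@y for p in bb[::7]]
    print("green",np.array([min(gs),max(gs)])*1e3,"mid",500*(min(gs)+max(gs)),"bubble",1e3*np.array([min(bs),np.mean(bs),max(bs)]),"area",st[i][4]/64,"pix",ce[i]/8+[u0,v0])
    print("centre XYZ",f(h.nonzero() and [np.mean(h.nonzero()[1]),np.mean(h.nonzero()[0])]))
    k=im.copy(); cv2.imwrite("pics/"+(save or "b.png"),im)
E
python3 - <<'E'
from h import *
bubble(save="b1.png"); bubble()
E
```

```text
green [-51.7749  -2.912 ] mid -27.343478570830413 bubble [-32.4638 -26.6754 -21.2775] area 10.1875 pix [177.0775 215.3999]
centre XYZ [ 0.6247 -0.2912  0.1417]
green [-51.7329  -2.7968] mid -27.264837353873563 bubble [-32.4638 -26.7494 -21.2775] area 10.296875 pix [177.0931 215.398 ]
centre XYZ [ 0.6248 -0.2912  0.1417]
```

View pics/b1.png

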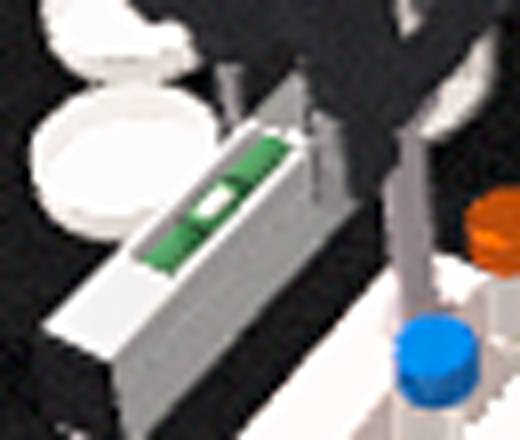

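The bubble reads +0.6 mm from the vial middle. The grip could be holding the level's angle, though, so I'll check the moment to see whether the sole really rests along the bar.

```bash
cat > m.py <<'E'
from h import *
F=[];M=[];P=[];Z=[]
for _ in range(6):
    cap("side"); st=ctrl.get_state(); F.append(st["contact_force"]);M.append(st["ft_torque"]);P.append(st["tcp_pos"]);Z.append(Rn.from_rotvec(st["tool_rot"]).as_matrix()[:,2])
F,M,P,Z=[np.mean(v,0) for v in(F,M,P,Z)]
a=np.radians(22.8); y=np.array([np.sin(a),np.cos(a),0]); x=np.array([y[1],-y[0],0])
print("F rack xyz",F@x,F@y,F[2],"M about rack x,y,z",M@x,M@y,M[2],"tcp",P,"tool z lean along y deg",np.degrees(Z@y),"x",np.degrees(Z@x))
print("lever mm",1e3*(M@x)/F[2])
E
python3 m.py; python3 -m crank '[[0,0,0.0015,0,0,0],[0,0,0.0015,0,0,0],[0,0,0.0015,0,0,0]]';python3 m.py; python3 -c "
from h import *
bubble();bubble()"
```

```text
F rack xyz -0.08054810749744197 0.26404344822351256 11.813878339206736 M about rack x,y,z -0.07437242435845773 -0.056688134551385244 0.02297722582063456 tcp [ 0.6098 -0.3255  0.1202] tool z lean along y deg -0.01934903574747528 x 0.24441412847668414
lever mm -6.295343681645837
clock: 21.55
tcp_pos: [0.6099, -0.3256, 0.1201]
tool_rot: [2.613, 1.736, 0.003]
contact_force: [-2.0, 0.6, 17.6]
gripper_width: 0.0189
gripper_force: 62.3
F rack xyz -2.327968495665795 -0.4167778229466629 18.40421768925891 M about rack x,y,z -0.11016720621986824 0.5406377739731832 0.03671759064887581 tcp [ 0.6099 -0.3256  0.1201] tool z lean along y deg -0.03919632064989677 x 0.2607630125336417
lever mm -5.98597604527163
green [-51.7329  -2.912 ] mid -27.322452964425235 bubble [-32.4638 -26.6536 -20.9257] area 10.3125 pix [177.061  215.4049]
centre XYZ [ 0.6248 -0.2912  0.1417]
green [-51.7329  -2.912 ] mid -27.322452964425235 bubble [-32.8551 -26.7527 -21.1283] area 10.109375 pix [177.0891 215.3789]
centre XYZ [ 0.6248 -0.2911  0.1417]
```

```bash
python3 -m crank '[[0,0,0,0,0.008,0],[0,0,0,0,0.008,0],[0,0,0,0,0.008,0]]';python3 m.py; python3 -c "
from h import *
bubble()"; python3 -m crank '[[0,0,0,0,-0.016,0],[0,0,0,0,-0.016,0],[0,0,0,0,-0.016,0]]';python3 m.py; python3 -c "
from h import *
bubble()"
```

```text
clock: 22.32
tcp_pos: [0.6099, -0.3256, 0.1201]
tool_rot: [-2.617, -1.738, -0.013]
contact_force: [-2.8, 0.5, 17.2]
gripper_width: 0.0188
gripper_force: 62.2
F rack xyz -2.196438709416181 0.3411954438748127 17.757252457442636 M about rack x,y,z -0.20651906455653454 0.5477713168337058 0.043723049199732446 tcp [ 0.6099 -0.3256  0.1201] tool z lean along y deg 0.4126872278063981 x 0.26325695302655877
lever mm -11.630124933543746
green [-51.7749  -2.9382] mid -27.35655769714824 bubble [-31.1026 -25.3634 -19.8298] area 10.59375 pix [176.6527 215.8269]
centre XYZ [ 0.6249 -0.2912  0.1417]
clock: 23.05
tcp_pos: [0.6099, -0.3256, 0.1201]
tool_rot: [2.61, 1.734, -0.007]
contact_force: [-2.1, -0.1, 19.3]
gripper_width: 0.019
gripper_force: 62.1
F rack xyz -2.3977167646011215 -0.37557685478725483 18.056933202256378 M about rack x,y,z 0.1012959879114472 0.5836016096227538 0.15052392629342518 tcp [ 0.6099 -0.3256  0.1201] tool z lean along y deg -0.4899584027290769 x 0.25993127985698894
lever mm 5.609811299450858
green [-51.7749  -2.3619] mid -27.068403893599907 bubble [-33.2466 -27.1852 -21.6935] area 10.3125 pix [177.2428 215.243 ]
centre XYZ [ 0.6248 -0.2911  0.1417]
```

```bash
python3 -m crank '[[0,0,0,0,-0.008,0],[0,0,0,0,-0.008,0],[0,0,0,0,-0.008,0]]';python3 m.py; python3 -c "
from h import *
bubble();bubble()"; python3 -m crank '[[0,0,0,0,-0.01,0],[0,0,0,0,-0.01,0],[0,0,0,0,-0.01,0]]';python3 m.py; python3 -c "
from h import *
bubble();bubble()"
```

```text
clock: 23.78
tcp_pos: [0.6099, -0.3257, 0.1201]
tool_rot: [2.606, 1.731, -0.017]
contact_force: [-2.6, -0.0, 18.1]
gripper_width: 0.019
gripper_force: 62.2
F rack xyz -2.6505784099354015 -1.2182101037396655 18.605467143866456 M about rack x,y,z 0.3422138303237489 0.6126729992986838 0.18176462876371757 tcp [ 0.6098 -0.3257  0.1201] tool z lean along y deg -0.9344039773804467 x 0.25968624343357805
lever mm 18.393186673443154
green [-51.8954  -1.9902] mid -26.9428325399585 bubble [-33.9221 -27.6906 -21.6293] area 11.0 pix [177.4185 215.0978]
centre XYZ [ 0.6248 -0.291   0.1417]
green [-51.8954  -1.875 ] mid -26.885223683275413 bubble [-33.8396 -27.6563 -21.6614] area 11.765625 pix [177.3928 215.1046]
centre XYZ [ 0.6247 -0.291   0.1417]
clock: 24.55
tcp_pos: [0.6098, -0.3258, 0.1201]
tool_rot: [2.602, 1.727, -0.03]
contact_force: [-3.5, -0.3, 17.6]
gripper_width: 0.0192
gripper_force: 62.2
F rack xyz -2.6819477736384516 -1.2958967061552034 18.071350964845475 M about rack x,y,z 0.33656304712747914 0.5661475742938893 0.0749400815901779 tcp [ 0.6098 -0.3258  0.1201] tool z lean along y deg -1.508009459612237 x 0.2650299074205971
lever mm 18.62412211362622
green [-51.7749  -1.9902] mid -26.88257732573589 bubble [-33.685  -28.0403 -21.9811] area 11.71875 pix [177.5947 214.9722]
centre XYZ [ 0.6247 -0.2908  0.1417]
green [-51.7749  -1.875 ] mid -26.824968469052806 bubble [-33.9118 -28.3124 -23.0169] area 11.078125 pix [177.7362 214.9039]
centre XYZ [ 0.6247 -0.2908  0.1417]
```

The level turns only about 0.2° for 2° of tool lean, and the contact resultant stays well inside the sole. So the sole lies along the bar and the rack is level within about 0.2°. I'll ease the lean back, settle to a moderate push, and re-check.

```bash
python3 -m crank '[[0,0,-0.0012,0,0.01,0],[0,0,-0.0012,0,0.01,0],[0,0,-0.0012,0,0.01,0],[0,0,-0.0012,0,0.01,0]]';python3 m.py; python3 -c "
from h import *
bubble();bubble()
s,t=cap('side'),cap('top'); print(cents(s['color'],*BLUE,SROI,4))"
```

```text
clock: 25.45
tcp_pos: [0.6098, -0.3257, 0.1201]
tool_rot: [2.607, 1.731, -0.018]
contact_force: [-0.1, 0.5, 13.0]
gripper_width: 0.019
gripper_force: 61.6
F rack xyz -0.19281798204484088 -0.4487207982871533 12.732936153105383 M about rack x,y,z 0.007253322366676247 0.05222951564418601 0.013772999224690658 tcp [ 0.6098 -0.3257  0.1201] tool z lean along y deg -0.93972906527888 x 0.250794809661697
lever mm 0.5696504152270696
green [-51.7749  -1.875 ] mid -26.824968469052806 bubble [-33.9684 -28.1026 -22.1629] area 11.46875 pix [177.6432 214.9697]
centre XYZ [ 0.6247 -0.2909  0.1417]
green [-51.7749  -1.875 ] mid -26.824968469052806 bubble [-34.0406 -28.0344 -22.1629] area 11.53125 pix [177.6131 214.9905]
centre XYZ [ 0.6247 -0.2908  0.1417]
[(np.float64(204.12639751552794), np.float64(234.59968944099379), np.float64(100.625)), (np.float64(185.21505681818184), np.float64(254.92073863636364), np.float64(110.0))]
```

```bash
python3 -m crank '[[0,0,0,0,-0.003,0],[0,0,0,0,-0.003,0],[0,0,0,0,-0.003,0],[0,0,0,0,-0.003,0],[0,0,0,0,-0.003,0],[0,0,0,0,-0.003,0],[0,0,0,0,-0.003,0],[0,0,0,0,-0.003,0]]';python3 m.py; python3 -c "
from h import *
bubble(save='b2.png');bubble()"
```

```text
clock: 26.95
tcp_pos: [0.6098, -0.3258, 0.1201]
tool_rot: [2.605, 1.73, -0.021]
contact_force: [-0.0, -0.5, 13.1]
gripper_width: 0.0184
gripper_force: 61.6
F rack xyz -0.4437736126598641 -0.469900859491903 12.89535040847563 M about rack x,y,z 0.0940941689413841 0.0608888768126472 0.03432310230519622 tcp [ 0.6098 -0.3258  0.1201] tool z lean along y deg -1.1063013082549003 x 0.2521565781419732
lever mm 7.296751616733077
green [-51.8954  -1.875 ] mid -26.885223683275413 bubble [-34.2778 -28.1922 -22.2802] area 11.546875 pix [177.6505 214.9562]
centre XYZ [ 0.6247 -0.2908  0.1417]
green [-51.7749  -1.9902] mid -26.88257732573589 bubble [-34.123  -28.1582 -22.2479] area 11.671875 pix [177.6235 214.9466]
centre XYZ [ 0.6247 -0.291   0.1417]
```

View pics/b2.png

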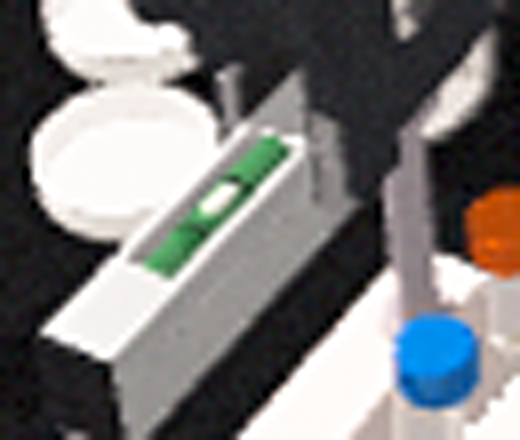

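The bubble sits steadily between the lines, about −1.3 mm from the middle against a ±2.6 mm limit, with a 13 N push and the tube standing. Handing in.

```bash
python3 -c "
from rig import workorder
print(workorder.job_done())"
```

```text
the job is handed in; nothing more can be done
None
```

I handed the job in at about 27 s: the tube is seated in the middle hole and let go, and the rack is levelled. The level is held on the bar at about 13 N with the bubble between the lines (about 1.3 mm off centre, limit 2.6 mm); no verdict came back.

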